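# Load the drilling jig and hold it clamped

## Robot

A 7-joint arm with a two-finger parallel gripper is mounted at the origin on the work surface; the furniture and walls round the work are solid. World frame = base frame: x ahead of the robot, y to its left, z up, the work surface at z = 0. Lengths are in m, angles in rad, forces in N, time in s.
With the tool pointing down it reaches from about 0.425 to 0.825 m from the base axis. Payload 3.6 kg.
Tool frame: the origin (TCP) lies at the very end of the fingers, on their centre line; the grasp point (between the pads) lies bot.hold_point_z behind it (bot.hold_point_z is the distance from the TCP to the grasp point, in m); z points along the fingers, y is the direction in which the jaws open and shut (so a half turn about z gives the same grasp; the last joint's range is limited). The gripper opens to 93 mm and grips with 3 to 60 N. Pads are 15 mm wide; open, the fingers measure 128 mm over their backs; the gripper's body (75 mm by 188 mm) begins 65 mm behind the grasp point.
Start: joints at [1.115, 0.615, -0.013, 1.423, 0.008, 1.103, -0.04], TCP at [0.271, -0.591, 0.219] pointing down, gripper open.
Joint ranges: [-3.12, 3.12], [-0.3, 2.06], [-1.34, 1.32], [0.26, 2.42], [-1.36, 4.5], [0.01, 1.98], [-2.84, 2.84]. Speed limits (rad/s): [2.79, 2.79, 3.14, 3.14, 3.14, 3.14, 3.14].

## Interface

Orientations are given as a rotation vector (axis times angle).
In Python, from cell import bot gives the robot as it stands.
- The arm moves only by the tool apply_moves, never from a script. Its argument "series" is a list of rows, each a list of 5 numbers: the opening in per cent of the stroke, from 0 (shut) to 100 (fully open), then the shift along the tool's x, y, z in units of 50 mm (1.0 is 50 mm), then the turn about the tool's z in units of 5 degrees (1.0 is 5 degrees). In form: [[jaw, x, y, z, spin], ...]. A call has 1 to 8 rows; each row is the pose to reach, as a shift and turn from the pose commanded when the call began, along the tool's axes at that moment; what a row does not reach only later rows make up. A row lasts 1/10 s, in which the tool goes at most 50 mm and 8.59 degrees, less where a joint would pass 70% of its speed; a pose out of reach is approached as far as the arm can. A call with a gripper value outside its range is refused whole. The fingers move at their own pace and stop on an object; "force" is the grip in N (left out, the last holds). Time passes only in rows, so rows that repeat a pose let the fingers close. It gives the time, the measured TCP pose, the force and the opening at its end, in the units of the state.
- bot.read_state(): the state, without advancing time (a new reading comes with each control period).
- bot.capture(name): name is "scene" or "top" or "wrist"; returns (picture, depth): 400x640x3 uint8, blue, green, red; 400x640 float32, m along the optical axis (not along the pixel's ray), 0 where there is no reading.
- bot.camera_model(name): a dict with "fx", "fy", "cx", "cy" (pixels), "world_from_camera" (4x4, takes a point from camera to world coordinates). Camera axes: x right, y up, looking along -z (the intrinsics and any distortion apply to the point x, -y, -z); pixel columns grow to the right and rows downward; lengths in m; the calibration is good to about 2 mm. The wrist camera is an equidistant fisheye: a pixel r from the principal point sees the ray r / f radians off the axis. A picture is of the moment at which its call begins: read the wrist's pose just before it. camera_model takes no time and is no camera call; for the wrist camera it gives the pose at the moment of the call.
- bot.sign_off(): hands the job in, once; it reports no verdict.
The state is a dict: "t": time; "qpos": joint angles; "joint_velocities": joint speeds; "joint_torque": joint torques, N m; "ee_pos": TCP position; "orientation": TCP orientation; "wrist_force": force on the tool from outside, world axes, zero at the start; "torque": the same for the moment, N m; "opening": opening from 0.0 (shut) to 1.0 (fully open).
Only numpy, scipy, OpenCV 4.12 (cv2) and the standard library are available. Lean on these libraries where they do the work, as an engineer would, in place of code of your own. Each camera call takes 0.05 s, during which the arm holds its last target. There are 200 camera calls.

## Task

Get the birch disc ready for drilling: lay it flat in the round pocket of the jig base and let go of it. Then set the drill plate over it, thick dowel through the wide hole and thin dowel through the narrow hole, so that the plate lies flat on the disc, and press it down firmly, with about 20 N. Finish while still holding the plate pressed down like this, without letting go, and leave the tape roll, glue bottle and fir cone where they are.

Things in the scene. Friction and masses are not known exactly. Their poses are not given: they have to be found in the camera images.
- jig_base: Lower half of the drilling jig, screwed to the bench: plywood block 90 (its x) x 130 (its y) x 22 mm high with a round pocket in the middle of its top and two upright steel dowels. Origin at the centre of its underside, on the bench; z up.
- pocket (a point): Centre of the pocket's floor, 16 mm above the bench. The pocket is 65 mm across and 6 mm deep with a small chamfer, so a disc 16 mm thick stands 10 mm proud of the block's top.
- dowel_thick (a point): Top centre of the thick dowel, at y = +46 mm of the jig base: 14 mm across, 36 mm tall above the block, so its top is 58 mm above the bench; its last 10 mm taper to 6 mm.
- dowel_thin (a point): Top centre of the thin dowel, at y = -46 mm of the jig base: 10 mm across, as tall as the other, its last 10 mm taper to 4.5 mm.
- drill_plate: Upper half of the jig, loose on the bench: aluminium plate 78 (its x) x 122 (its y) x 12 mm, about 0.3 kg, a wooden grip in the middle of its top and two small steel bushes (11 mm across, 3 mm high) at y = +22 and -22 mm. Origin at the centre of its underside; z up through the grip. On the seated disc its underside is 32 mm above the bench; it fits the dowels one way round.
- grip (a point): Point in the wooden grip, 24 mm (plate x) x 26 mm (plate y) x 36 mm tall, to be pinched across the plate's x; 37 mm above the underside of the drill plate, 25 mm above its upper face.
- hole_wide (a point): Centre of the upper mouth of the wide dowel hole (16 mm, through) in the drill plate, at its y = +46 mm; 12 mm above the underside. Goes over the thick dowel.
- hole_narrow (a point): Centre of the upper mouth of the narrow dowel hole (12 mm, through) in the drill plate, at its y = -46 mm; 12 mm above the underside. Goes over the thin dowel.
- birch_disc: The loose disc to be drilled: pale birch with a dark bark rim, 60 mm across, 16 mm thick, about 50 g, lying flat on the bench. Origin at the centre of its underside; z up.
- tape: Roll of tape, 100 mm across, 25 mm high, lying flat; bystander, origin under its centre.
- glue: Glue bottle, 58 mm across, 152 mm tall, standing; bystander, origin under its centre.
- cone: Brown fir cone, 45 mm across, 40 mm high; bystander, origin under its centre.
Things that resemble listed ones, but are neither listed nor needed, are in the scene too. Of the things that look like the drill_plate, the larger one is meant. There is more than one size of the birch_disc; the one meant has the size given above.

How it is judged:
On the way, in this order (a step that is already met when the one before it is completed fails the run):
1. the disc lies flat in the pocket, let go (horizontal distance between birch_disc and pocket below 0.0045 m and z of birch_disc in the frame of jig_base below 0.0185 m and angle between the z axis of birch_disc and the z axis of jig_base, either way round below 0.06 rad and contact force between the fingers and birch_disc below 0.1 N), for 0.2 s.
2. the plate lies flat on the disc with both dowels in their holes, and is pressed down firmly (horizontal distance between hole_wide and dowel_thick below 0.003 m and horizontal distance between hole_narrow and dowel_thin below 0.003 m and z of drill_plate in the frame of jig_base below 0.0345 m and angle between the z axis of drill_plate and the z axis of jig_base, either way round below 0.06 rad and contact force between drill_plate and birch_disc above 8 N), for 1 s.
At the end, for the whole second after the job is handed in: Disc flat in the pocket (4.5 mm off centre, 2.5 mm high at most); both dowels in their own holes (within 3 mm), plate flat on the disc (0.06 rad), its underside 29 to 34.5 mm above the bench; fingers still on the plate, at rest, pressing the disc with 8 to 60 N (all of step 2 and horizontal distance between birch_disc and pocket below 0.0045 m and z of birch_disc in the frame of jig_base below 0.0185 m and angle between the z axis of birch_disc and the z axis of jig_base, either way round below 0.06 rad and z of drill_plate in the frame of jig_base above 0.029 m and contact force between drill_plate and birch_disc below 60 N and contact force between the fingers and drill_plate above 3 N and linear speed of drill_plate below 0.02 m/s); the arm keeps its last pose, push and grip.
It fails at once if the tape roll is displaced (distance of tape from where it was at the start of the episode above 0.03 m).
It fails at once if the glue bottle is displaced (distance of glue from where it was at the start of the episode above 0.03 m).
It fails at once if the fir cone is displaced (distance of cone from where it was at the start of the episode above 0.03 m).
It also fails if it takes over 53 s, if anything falls off the work surface, if the arm or the gripper's body presses on something with over 40 N, if the wrist force passes 120 N, or if a joint passes its speed limit or range.

## Working session

There is one attempt and no reset: what is moved stays moved. The work goes in short steps, Python scripts to look and compute and a tool call to move; the robot and the scene stay as the last step left them, time stands still between calls to the robot, and variables do not carry over. Pictures are saved under pics/ and viewed, about 8 in all and at most 12, crops included, and the job is handed in when it is done.

Besides the shell and the picture viewer there is one more tool, called as name(argument=value, ...) on one line, values as JSON. apply_moves: Moves the arm, as the interface text tells. Its arguments: {"type":"object","properties":{"series":{"type":"array"},"force":{"type":"number"}},"required":["series"]}

```bash
mkdir -p pics; ls
cat > h.py <<'E'
import numpy as np, cv2
from cell import bot
from scipy.spatial.transform import Rotation as R
def snap(cam,name):
    m=bot.camera_model(cam); p,d=bot.capture(cam); cv2.imwrite('pics/%s.png'%name,p); np.savez('pics/%s.npz'%name,d=d,T=np.array(m['world_from_camera']),k=np.array([m['fx'],m['fy'],m['cx'],m['cy']]),fe=cam=='wrist'); return p,d
def ray(name,u,v):
    z=np.load('pics/%s.npz'%name); fx,fy,cx,cy=z['k']; a=(u-cx)/fx; b=(v-cy)/fy
    if z['fe']:
        r=np.hypot(a,b)+1e-12; s=np.tan(r)/r; a*=s;b*=s
    T=z['T']; return T[:3,3],T[:3,:3]@np.array([a,-b,-1.]),z['d']
def at_z(name,u,v,h):
    o,d,_=ray(name,u,v); return o+d*(h-o[2])/d[2]
def at_d(name,u,v):
    o,d,D=ray(name,u,v); return o+d*D[int(round(v)),int(round(u))]
E
python3 - <<'E'
from h import *
s=bot.read_state(); print(s, bot.hold_point_z)
for c in('scene','top'):
    snap(c,c+'0'); m=bot.camera_model(c); print({k:(v if k!='world_from_camera' else np.round(v,3).tolist()) for k,v in m.items()})
E
```

```text
pics
{'t': 0.0, 'qpos': array([ 1.1145203 ,  0.61587584, -0.01261833,  1.42483146,  0.00811543,
        1.10339318, -0.04039401]), 'joint_velocities': array([ 7.77811218e-04, -6.19242715e-05, -6.67054177e-04, -1.08287977e-03,
       -1.32981407e-03, -9.41062181e-04, -6.84910752e-04]), 'joint_torque': array([ 2.25911151e-05, -4.58936083e+01,  2.09071627e-01, -1.65743494e+01,
       -6.11052406e-02,  2.04693165e-02,  2.30089026e-04]), 'ee_pos': array([ 0.27052296, -0.59019463,  0.21753166]), 'orientation': array([-3.06697419e+00, -6.69520802e-01,  8.93125329e-04]), 'wrist_force': array([ 0.61018556,  0.42761843, -0.42797672]), 'torque': array([-0.00536881,  0.00481784, -0.01758721]), 'opening': 1.0029446508404025} 0.0188
{'fx': 458.43490293737466, 'fy': 458.43490293737466, 'cx': 311.3400765997436, 'cy': 206.32622025760855, 'world_from_camera': [[-0.868, 0.259, -0.423, -0.004], [-0.496, -0.426, 0.757, 1.04], [0.016, 0.867, 0.498, 0.791], [0.0, 0.0, 0.0, 1.0]]}
{'fx': 387.22863894776555, 'fy': 387.22863894776555, 'cx': 321.06655417724875, 'cy': 198.93127661788438, 'world_from_camera': [[-0.018, 0.996, -0.082, 0.503], [-1.0, -0.018, 0.002, -0.041], [0.0, 0.082, 0.997, 1.224], [0.0, 0.0, 0.0, 1.0]]}
```

View pics/top0.png

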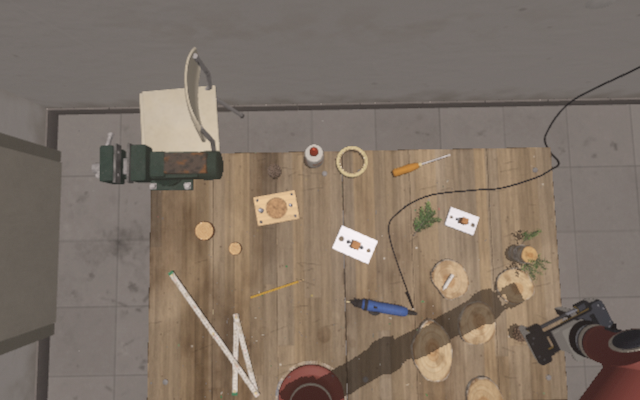

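The top view shows the jig base at about (276,208), disc candidates at (204,231) and (235,249), plate at (355,245) with a smaller look-alike at (462,220), tape at (351,162), glue at (314,155) and cone at (275,172). I'll enlarge it.

Run:
```python
from h import *
p=cv2.imread('pics/top0.png'); c=p[140:280,185:385]; cv2.imwrite('pics/c1.png',cv2.resize(c,None,fx=4,fy=4,interpolation=cv2.INTER_CUBIC))
for n,u,v,h in [('disc',204,231,.016),('disc2',235,249,.016),('jig',276,208,.022),('plate',355,245,.012),('cone',275,172,.02),('glue',314,155,.1),('tape',351,162,.025)]:
    print(n,at_z('top0',u,v,h).round(4),at_d('top0',u,v).round(4))
```

```text
disc [0.5091 0.3222 0.016 ] [0.509  0.3211 0.0198]
disc2 [0.4517 0.2259 0.016 ] [0.4515 0.227  0.0111]
jig [0.5762 0.0972 0.022 ] [0.5764 0.0974 0.0197]
plate [ 0.4571 -0.1463  0.012 ] [ 0.4585 -0.1432  0.0484]
cone [0.6895 0.0995 0.02  ] [0.6873 0.0978 0.0346]
glue [ 0.7255 -0.0249  0.1   ] [ 0.7208 -0.0252  0.1236]
tape [ 0.716  -0.1392  0.025 ] [ 0.7202 -0.1412  0.0014]
```

View pics/c1.png

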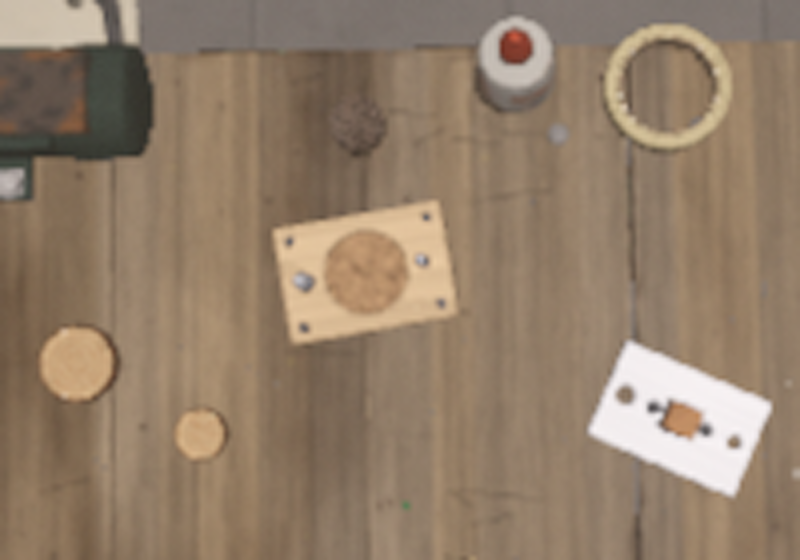

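The crop shows the jig with the thick dowel at left (302,281) and the thin one at (422,260). The 60 mm disc is at (78,362), and the 40 mm look-alike is at (200,433). The plate's wide hole is at (625,394), narrow hole at (734,441) and grip at (683,419). Jig yaw ≈ +9°, plate yaw ≈ −24°. Next I go above the disc.

```bash
cat >> h.py <<'E'
def plan(x,y,z,yaw=None,s=None):
    "shift (units) from TCP now to target; yaw deg = wanted direction of tool y (mod 180)"
    s=s or bot.read_state(); M=R.from_rotvec(s['orientation']).as_matrix()
    sh=M.T@(np.array([x,y,z])-s['ee_pos'])/.05
    cur=np.degrees(np.arctan2(M[1,1],M[0,1])); sp=0
    if yaw is not None: sp=-((yaw-cur+90)%180-90)/5   # tool z down
    return np.r_[sh,sp].round(3),'cur yaw %.1f'%cur,'z',M[:,2].round(4)
E
python3 - <<'E'
from h import *
print(np.degrees(bot.read_state()['qpos'][6]))
print(plan(.52,-.2,.22,10)); print(plan(.509,.3215,.16,10))
E
```

```text
-2.3160531577140167
(array([  7.787,  -5.015,  -0.037, -15.074]), 'cur yaw -65.4', 'z', array([-0.001 ,  0.0021, -1.    ]))
(array([ 11.934, -14.585,   1.186, -15.074]), 'cur yaw -65.4', 'z', array([-0.001 ,  0.0021, -1.    ]))
```

apply_moves(series=[[100,7.8,-5,0,-15],[100,7.8,-5,0,-15],[100,7.8,-5,0,-15],[100,7.8,-5,0,-15],[100,7.8,-5,0,-15],[100,7.8,-5,0,-15],[100,7.8,-5,0,-15],[100,7.8,-5,0,-15]])

```text
t: 0.9
ee_pos: [0.4875, -0.2525, 0.2185]
orientation: [-2.148, -2.292, 0.0]
wrist_force: [0.4, -0.9, -0.2]
opening: 1.0
```

Run:
```python
from h import *
print(plan(.509,.3215,.16,10))
```

```text
(array([11.429,  1.174,  1.17 , -1.257]), 'cur yaw 3.7', 'z', array([-5.e-04,  0.e+00, -1.e+00]))
```

apply_moves(series=[[100,11.4,1.2,0.5,-1.3],[100,11.4,1.2,0.5,-1.3],[100,11.4,1.2,0.5,-1.3],[100,11.4,1.2,0.5,-1.3],[100,11.4,1.2,0.5,-1.3],[100,11.4,1.2,0.5,-1.3],[100,11.4,1.2,1.0,-1.3],[100,11.4,1.2,1.2,-1.3]])

```text
t: 1.7
ee_pos: [0.5052, 0.1456, 0.19]
orientation: [2.022, 2.404, 0.001]
wrist_force: [1.1, -0.2, 1.3]
opening: 1.001
```

Run:
```python
from h import *
print(plan(.509,.3215,.12,10))
```

```text
(array([ 3.454,  0.676,  1.399, -0.028]), 'cur yaw 9.9', 'z', array([ 6.e-04, -1.e-04, -1.e+00]))
```

apply_moves(series=[[100,3.5,0.7,1.4,0],[100,3.5,0.7,1.4,0],[100,3.5,0.7,1.4,0],[100,3.5,0.7,1.4,0],[100,3.5,0.7,1.4,0],[100,3.5,0.7,1.4,0],[100,3.5,0.7,1.4,0]])

```text
t: 2.4
ee_pos: [0.5104, 0.3202, 0.1201]
orientation: [2.024, 2.401, -0.002]
wrist_force: [-0.6, -0.1, 0.2]
opening: 1.002
```

Run:
```python
from h import *
s=bot.read_state(); print(s['ee_pos']); 
p,d=snap('wrist','w1')
z=np.load('pics/w1.npz'); print(z['k'],z['T'].round(3))
```

```text
[0.51042228 0.32021352 0.12007938]
[309.70691629 309.70691629 327.99904953 200.35332757] [[ 0.985 -0.165 -0.04   0.499]
 [ 0.17   0.956  0.239  0.385]
 [-0.001 -0.242  0.97   0.286]
 [ 0.     0.     0.     1.   ]]
```

View pics/w1.png

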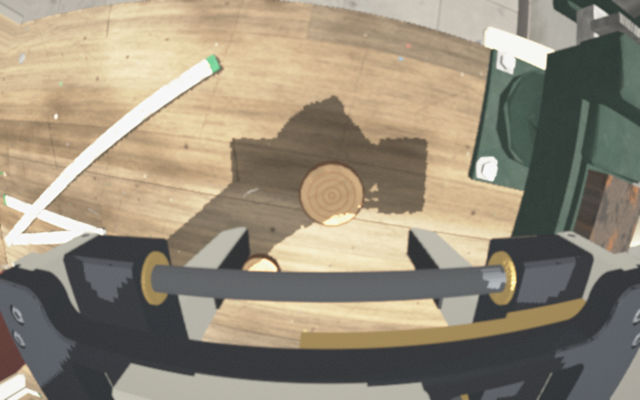

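Run:
```python
from h import *
for u,v in [(332,194),(300,194),(364,194),(332,162),(332,227)]: print(at_z('w1',u,v,.016).round(4),at_d('w1',u,v).round(4))
c=at_z('w1',332,194,.016); print(plan(c[0],c[1],.008,10))
```

```text
[0.5125 0.3246 0.016 ] [0.5124 0.3251 0.0182]
[0.4842 0.3197 0.016 ] [0.4842 0.3194 0.0144]
[0.5409 0.3295 0.016 ] [0.5409 0.3295 0.0158]
[0.5076 0.353  0.016 ] [0.5076 0.3529 0.0153]
[0.5179 0.2939 0.016 ] [ 5.191e-01  2.885e-01 -1.000e-04]
(array([ 0.089,  0.051,  2.248, -0.058]), 'cur yaw 9.7', 'z', array([ 8.0e-04, -1.4e-03, -1.0e+00]))
```

apply_moves(series=[[100,0.08,0.05,1,0],[100,0.08,0.05,1.8,0],[100,0.08,0.05,2.24,0],[100,0.08,0.05,2.24,0],[0,0.08,0.05,2.24,0],[0,0.08,0.05,2.24,0],[0,0.08,0.05,2.24,0],[0,0.08,0.05,2.24,0]], force=20)

```text
t: 3.25
ee_pos: [0.5123, 0.327, 0.0095]
orientation: [2.022, 2.404, 0.004]
wrist_force: [0.7, -1.4, -0.1]
opening: 0.71
```

apply_moves(series=[[0,0,0,0,0],[0,0,0,0,0],[0,0,0,0,0],[0,0,0,0,0]])

```text
t: 3.65
ee_pos: [0.512, 0.3268, 0.0091]
orientation: [2.021, 2.404, 0.002]
wrist_force: [-1.2, -0.8, 6.2]
opening: 0.636
```

apply_moves(series=[[0,0,0,-1,0],[0,0,0,-2,0],[0,0,0,-2.3,0],[0,0,0,-2.3,0],[0,0,0,-2.3,0]])

```text
t: 4.15
ee_pos: [0.5109, 0.3258, 0.1221]
orientation: [-2.022, -2.404, 0.003]
wrist_force: [0.2, -0.2, -1.0]
opening: 0.639
```

Run:
```python
from h import *
print(plan(.576,.097,.12,9.2))
```

```text
(array([-4.731,  0.498,  0.046,  0.136]), 'cur yaw 9.9', 'z', array([-0.0014, -0.0014, -1.    ]))
```

apply_moves(series=[[0,-1,0.1,-0.3,0],[0,-2,0.2,-0.4,0],[0,-3,0.3,-0.4,0],[0,-4,0.5,-0.4,0],[0,-4.7,0.5,-0.4,0.1],[0,-4.7,0.5,-0.4,0.1],[0,-4.7,0.5,-0.4,0.1],[0,-4.7,0.5,-0.4,0.1]])

```text
t: 4.95
ee_pos: [0.5751, 0.1013, 0.1418]
orientation: [-2.027, -2.396, 0.001]
wrist_force: [-0.1, 1.3, -0.2]
opening: 0.639
```

Run:
```python
from h import *
s=bot.read_state(); print(s['ee_pos'],s['opening']); 
p,d=snap('wrist','w2'); cv2.imwrite('pics/w2b.png',cv2.resize(p[60:330,160:500],None,fx=2,fy=2,interpolation=cv2.INTER_CUBIC))
```

```text
[0.5751408  0.10126721 0.14178749] 0.6385953610379771
```

View pics/w2b.png

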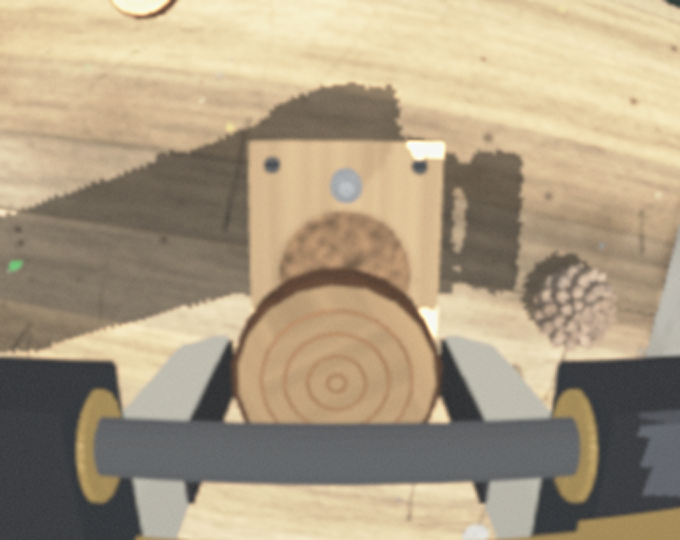

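Run:
```python
from h import *
f=lambda u,v,h:at_z('w2',160+u/2,60+v/2,h).round(4)
d=lambda u,v:at_d('w2',160+u/2,60+v/2).round(4)
for n,u,v,h in [('cornL',248,141,.022),('cornR',445,141,.022),('scrL',272,164,.022),('scrR',420,166,.022),('dowel top',346,186,.058),('pocL',281,265,.022),('pocR',411,265,.022),('poctop',345,211,.022),('block edge L',251,260,.022),('block edge R',442,260,.022),('thin',476,532,.058)]: print(n,f(u,v,h),d(u,v))
zt=.1418+.008
for n,u,v in [('discC',337,382),('L',236,375),('R',438,375),('top',337,284)]: print(n,f(u,v,zt),d(u,v))
s=bot.read_state(); print(R.from_rotvec(s['orientation']).as_matrix()[:,:2].T.round(4))
```

```text
cornL [0.5239 0.1545 0.022 ] [ 5.208e-01  1.536e-01 -1.000e-04]
cornR [0.6136 0.1698 0.022 ] [ 6.175e-01  1.702e-01 -2.000e-04]
scrL [0.5366 0.1456 0.022 ] [0.5368 0.1457 0.0237]
scrR [0.6042 0.1562 0.022 ] [0.604  0.1562 0.0235]
dowel top [0.5711 0.1441 0.058 ] [0.571  0.1441 0.0589]
pocL [0.548 0.099 0.022] [0.5477 0.0977 0.0167]
pocR [0.6088 0.1093 0.022 ] [0.6088 0.1094 0.0224]
poctop [0.5736 0.1294 0.022 ] [0.5737 0.1289 0.0178]
block edge L [0.5334 0.099  0.022 ] [0.5334 0.099  0.0218]
block edge R [0.6231 0.1142 0.022 ] [6.275e-01 1.104e-01 5.000e-04]
thin [ 0.6646 -0.012   0.058 ] [ 0.6868 -0.0513  0.0024]
discC [0.5753 0.0984 0.1498] [0.5753 0.0982 0.1495]
L [0.5472 0.0955 0.1498] [0.547  0.0946 0.1479]
R [0.6027 0.1049 0.1498] [0.6031 0.1043 0.1482]
top [0.5706 0.126  0.1498] [0.5707 0.1257 0.1486]
[[-0.1666  0.986   0.0017]
 [ 0.986   0.1666 -0.0019]]
```

The wrist view shows the thick dowel top at crop (346,186), the pocket's upper edge at (345,211) and the held disc centred at (337,382). Jig centre ≈ (0.579, 0.098), yaw 9.6°. The disc needs about 3.6 mm along tool +y.

apply_moves(series=[[0,0,0.07,0.7,0],[0,0,0.07,1.4,0],[0,0,0.07,1.9,0],[0,0,0.07,2.14,0],[0,0,0.07,2.14,0],[0,0,0.07,2.14,0],[0,0,0.07,2.14,0]])

```text
t: 5.7
ee_pos: [0.581, 0.1007, 0.0376]
orientation: [2.031, 2.395, 0.004]
wrist_force: [0.0, 0.4, -0.8]
opening: 0.639
```

Run:
```python
from h import *
s=bot.read_state(); print(s['ee_pos'],s['wrist_force']); 
p,d=snap('wrist','w3'); cv2.imwrite('pics/w3b.png',cv2.resize(p[120:300,220:440],None,fx=3.5,fy=3.3,interpolation=cv2.INTER_CUBIC)); snap('scene','s3')
```

```text
[0.58103577 0.10068679 0.03764301] [ 0.01113042  0.41419594 -0.78802054]
```

View pics/w3b.png

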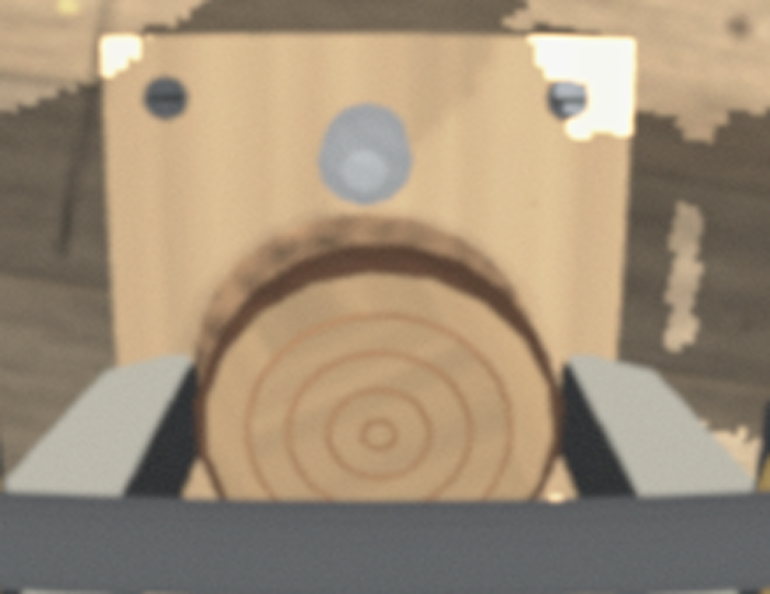

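Run:
```python
from h import *
f=lambda u,v,h:at_z('w3',220+u/3.5,120+v/3.3,h)
d=lambda u,v:at_d('w3',220+u/3.5,120+v/3.3)
yw=np.radians(9.7); Y=np.array([-np.sin(yw),np.cos(yw)]);X=np.array([Y[1],-Y[0]])
P={}
for n,u,v,h in [('cornL',100,36,.022),('cornR',637,38,.022),('scrL',165,97,.022),('scrR',567,99,.022),('dowel',365,170,.058),('poctop',362,215,.022),('pocL',200,330,.022),('edgeL',117,350,.022),('edgeR',621,350,.022),('discC',379,433,.0445),('discTop',379,271,.0445),('L',202,420,.0445),('R',558,420,.0445)]:
    p=f(u,v,h); P[n]=p[:2]; print(n,p.round(4),d(u,v).round(4))
c=(P['cornL']+P['cornR'])/2-.065*Y; e=P['dowel']-.046*Y; t=P['poctop']-.0328*Y
print('jig',c,e,t,'edges mid X',((P['edgeL']+P['edgeR'])/2-e)@X)
dd=(P['L']+P['R'])/2
for q in (P['discC'],dd): print('disc-jig in jig xy mm',(1e3*np.array([(q-e)@X,(q-e)@Y])).round(2))
for _ in range(5): print(bot.read_state()['ee_pos'])
```

```text
cornL [0.5235 0.1549 0.022 ] [0.5236 0.1549 0.0222]
cornR [0.6137 0.1693 0.022 ] [0.6188 0.1699 0.0008]
scrL [0.5364 0.1454 0.022 ] [0.5369 0.1457 0.0249]
scrR [0.6037 0.1562 0.022 ] [0.6033 0.1563 0.0242]
dowel [0.5716 0.143  0.058 ] [0.5716 0.143  0.0577]
poctop [0.5729 0.1294 0.022 ] [0.573  0.1283 0.0168]
pocL [0.548 0.103 0.022] [0.5474 0.1012 0.0168]
edgeL [0.5334 0.0964 0.022 ] [0.5337 0.097  0.0237]
edgeR [0.6231 0.1112 0.022 ] [6.295e-01 1.049e-01 4.000e-04]
discC [0.5811 0.0972 0.0445] [0.5811 0.0974 0.0451]
discTop [0.5765 0.1251 0.0445] [0.5765 0.1251 0.0445]
L [0.5528 0.0947 0.0445] [0.5528 0.0949 0.0449]
R [0.6091 0.104  0.0445] [0.6093 0.1037 0.0437]
jig [0.57953337 0.09803519] [0.57930232 0.0976581 ] [0.57844237 0.09704044] edges mid X 2.97161074913903e-06
disc-jig in jig xy mm [ 1.74 -0.76]
disc-jig in jig xy mm [1.93 1.38]
[0.5808785  0.10025986 0.03747267]
[0.5808785  0.10025986 0.03747267]
[0.5808785  0.10025986 0.03747267]
[0.5808785  0.10025986 0.03747267]
[0.5808785  0.10025986 0.03747267]
```

apply_moves(series=[[0,0.01,-0.035,0.0,0],[0,0.01,-0.035,0.1,0],[0,0.01,-0.035,0.18,0],[0,0.01,-0.035,0.22,0],[0,0.01,-0.035,0.22,0],[0,0.01,-0.035,0.22,0],[0,0.01,-0.035,0.22,0]])

```text
t: 6.5
ee_pos: [0.5777, 0.0999, 0.0251]
orientation: [-2.032, -2.395, 0.001]
wrist_force: [-1.2, -0.8, 3.2]
opening: 0.635
```

Run:
```python
from h import *
s=bot.read_state(); print(s['ee_pos'],s['wrist_force'],s['opening'])
snap('wrist','w4')
f=lambda u,v:at_d('w4',u,v)
for v in range(205,262,8): print(v,f(328,v).round(4),f(305,v).round(4),f(350,v).round(4))
```

```text
[0.57773472 0.0998588  0.02508768] [-1.2254209  -0.76737617  3.23141972] 0.6345414602508128
205 [0.5733 0.1229 0.0324] [0.5612 0.1207 0.0319] [0.5849 0.1246 0.0318]
213 [0.574  0.1183 0.0319] [0.5619 0.1165 0.0327] [0.5856 0.1205 0.0328]
221 [0.5747 0.1142 0.033 ] [0.5625 0.1121 0.0327] [0.5863 0.1163 0.0334]
229 [0.5755 0.1097 0.0328] [0.5631 0.1073 0.032 ] [0.5873 0.1115 0.0325]
237 [0.5763 0.1049 0.0324] [0.5638 0.1034 0.034 ] [0.5881 0.107  0.0328]
245 [0.5771 0.0998 0.0313] [0.5645 0.098  0.0321] [0.5892 0.1019 0.0315]
253 [0.5778 0.0958 0.0331] [0.5652 0.094  0.0339] [0.5899 0.0976 0.0328]
261 [0.5786 0.0905 0.0321] [0.5658 0.0883 0.0323] [0.5908 0.0928 0.0329]
```

The disc's top reads about 0.0325, against 0.032 when seated, and 3 N of contact is felt. I release and rise.

apply_moves(series=[[90,0,0,0,0],[90,0,0,0,0],[90,0,0,0,0],[90,0,0,0,0],[90,0,0,-0.6,0],[90,0,0,-1.4,0],[90,0,0,-2.4,0],[90,0,0,-2.4,0]])

```text
t: 7.35
ee_pos: [0.5828, 0.1021, 0.152]
orientation: [2.027, 2.389, 0.019]
wrist_force: [0.7, 0.7, 1.1]
opening: 0.9
```

apply_moves(series=[[100,0,0,-0.6,0],[100,0,0,-0.6,0],[100,0,0,-0.6,0],[100,0,0,-0.6,0]])

```text
t: 7.75
ee_pos: [0.5772, 0.0997, 0.1736]
orientation: [-2.031, -2.395, 0.003]
wrist_force: [0.1, -0.1, 0.2]
opening: 0.996
```

Run:
```python
from h import *
s=bot.read_state(); print(s['ee_pos'],s['opening'])
p,d=snap('wrist','w5'); cv2.imwrite('pics/w5b.png',cv2.resize(p[90:310,200:450],None,fx=3,fy=2.7,interpolation=cv2.INTER_CUBIC))
print(plan(.457,-.146,.14,-24.3))
```

```text
[0.57721925 0.09973971 0.17355237] 0.9963572230760023
(array([-4.457, -3.171,  0.679,  6.736]), 'cur yaw 9.4', 'z', array([-2.9e-03, -7.0e-04, -1.0e+00]))
```

View pics/w5b.png

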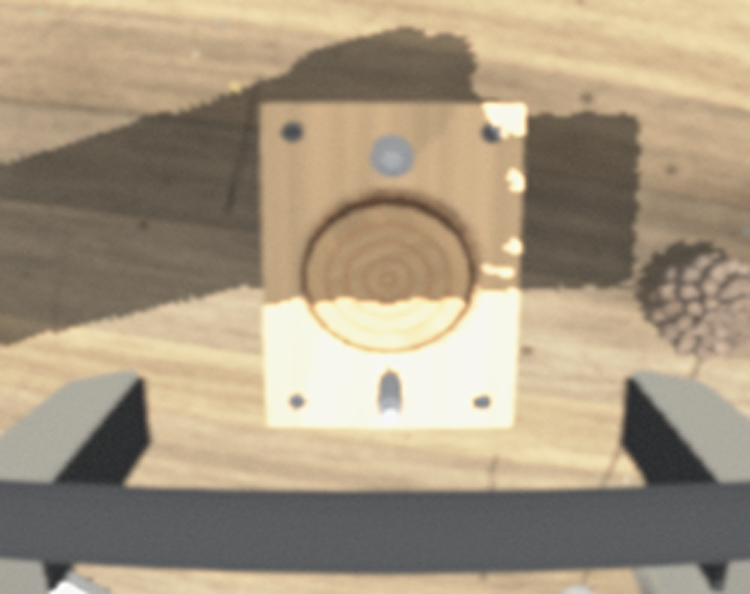

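The disc sits centred in the pocket. Thick dowel top is at crop (391,160), thin dowel top at about (390,406).

Run:
```python
from h import *
f=lambda u,v,h:at_z('w5',200+u/3,90+v/2.7,h)[:2]
d=lambda u,v:at_d('w5',200+u/3,90+v/2.7)
a=f(391,160,.058);b=f(390,406,.058)
print(a,b,1e3*np.linalg.norm(a-b),d(391,160),d(390,406),d(390,400))
y=a-b;print('mid',(a+b)/2,'yaw',np.degrees(np.arctan2(-y[0],y[1])))
c=[f(260,102,.022),f(527,104,.022),f(267,428,.022),f(513,428,.022)];print(np.round(c,4),np.mean(c,0))
```

```text
[0.57120708 0.14261674] [0.58542056 0.055733  ] 88.03866622679568 [0.57120267 0.14263698 0.05826464] [0.58553035 0.05510343 0.05636314] [0.58531358 0.05643547 0.05377514]
mid [0.57831382 0.09917487] yaw 9.290827790805023
[[0.524  0.1548]
 [0.6141 0.1691]
 [0.5444 0.0244]
 [0.6347 0.0395]] [0.57928022 0.09694332]
```

apply_moves(series=[[100,-4.45,-3.2,0.5,6.7],[100,-4.45,-3.2,0.5,6.7],[100,-4.45,-3.2,0.5,6.7],[100,-4.45,-3.2,0.5,6.7],[100,-4.45,-3.2,0.5,6.7],[100,-4.45,-3.2,0.5,6.7],[100,-4.45,-3.2,0.5,6.7],[100,-4.45,-3.2,0.5,6.7]])

```text
t: 8.6
ee_pos: [0.4563, -0.1452, 0.1494]
orientation: [-2.636, -1.707, 0.0]
wrist_force: [0.3, 0.0, -0.3]
opening: 1.003
```

Run:
```python
from h import *
s=bot.read_state(); print(s['ee_pos'],s['opening'])
p,d=snap('wrist','w6'); cv2.imwrite('pics/w6b.png',cv2.resize(p[90:310,200:450],None,fx=3,fy=2.7,interpolation=cv2.INTER_CUBIC))
```

```text
[ 0.45633635 -0.14519595  0.14942458] 1.0028801211069345
```

View pics/w6b.png

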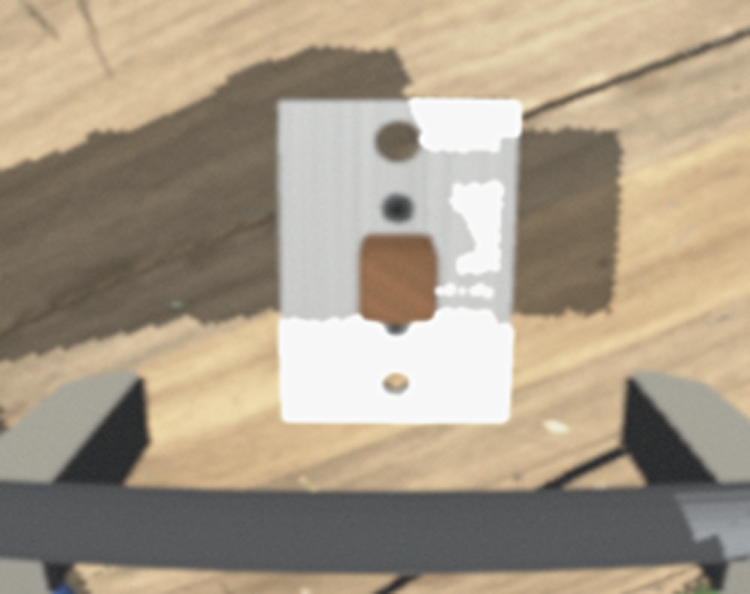

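The plate lies straight in view, wide hole up at (397,140), narrow hole at (396,383), grip top centred at about (399,278).

Run:
```python
from h import *
f=lambda u,v,h=.012:at_z('w6',200+u/3,90+v/2.7,h)[:2]
a=f(397,140);b=f(396,383);y=a-b
print(a,b,1e3*np.linalg.norm(y),'mid',(a+b)/2,'yaw',np.degrees(np.arctan2(-y[0],y[1])))
c=np.array([f(277,99),f(522,99),f(282,423),f(510,423)]);print(c.mean(0),np.linalg.norm(c[0]-c[1]),np.linalg.norm(c[0]-c[2]))
for e in(c[1]-c[0],c[3]-c[2]):print(np.degrees(np.arctan2(e[1],e[0])))
print('grip',f(399,278,.048))
m=(c.mean(0)+(a+b)/2)/2; print(m,plan(m[0],m[1],.0205,-24.3))
```

```text
[ 0.47987376 -0.10232246] [ 0.44191476 -0.18683078] 92.64200564001604 mid [ 0.46089426 -0.14457662] yaw -24.188411675618827
[ 0.46101304 -0.14552633] 0.07985443028607113 0.12482392348918556
-23.99190329611186
-24.185001666575996
grip [ 0.46242871 -0.14187071]
[ 0.46095365 -0.14505148] (array([0.011, 0.081, 2.583, 0.055]), 'cur yaw -24.0', 'z', array([-0.    ,  0.0015, -1.    ]))
```

apply_moves(series=[[100,0.01,0.08,0.9,0],[100,0.01,0.08,1.8,0],[100,0.01,0.08,2.3,0],[100,0.01,0.08,2.58,0],[100,0.01,0.08,2.58,0],[100,0.01,0.08,2.58,0],[0,0.01,0.08,2.58,0],[0,0.01,0.08,2.58,0]], force=40)

```text
t: 9.45
ee_pos: [0.4613, -0.1466, 0.0221]
orientation: [2.635, 1.708, 0.003]
wrist_force: [0.7, -0.2, -0.2]
opening: 0.874
```

apply_moves(series=[[0,0,0,0,0],[0,0,0,0,0],[0,0,0,0,0],[0,0,0,0,0],[0,0,0,0,0],[0,0,0,0,0],[0,0,0,0,0],[0,0,0,0,0]])

```text
t: 10.25
ee_pos: [0.4602, -0.1466, 0.021]
orientation: [-2.636, -1.708, 0.0]
wrist_force: [-0.5, -0.1, 0.3]
opening: 0.256
```

Run:
```python
from h import *
s=bot.read_state(); print(s['ee_pos'],s['opening']*93,s['wrist_force'],plan(.579,.0977,.13,9.5))
```

```text
[ 0.46018125 -0.14662978  0.02101541] 23.823943874387417 [-0.51179534 -0.08958585  0.26597224] (array([ 5.431,  0.172, -2.18 , -6.723]), 'cur yaw -24.1', 'z', array([-4.e-04,  1.e-04, -1.e+00]))
```

apply_moves(series=[[0,0,0,-0.5,0],[0,0,0,-1.2,0],[0,0.3,0,-2.2,0],[0,1.1,0.05,-2.6,-1.4],[0,2,0.08,-2.6,-2.8],[0,2.9,0.1,-2.6,-4.2],[0,3.8,0.13,-2.6,-5.6],[0,4.7,0.17,-2.6,-6.7]])

```text
t: 11.05
ee_pos: [0.5637, 0.0654, 0.1502]
orientation: [-2.026, -2.399, 0.003]
wrist_force: [0.2, -0.3, -3.1]
opening: 0.255
```

Run:
```python
from h import *
s=bot.read_state(); print(s['ee_pos'],s['opening']*93,s['wrist_force'],plan(.579,.0977,.14,9.5))
```

```text
[0.56366723 0.06543794 0.15020919] 23.688265929276415 [ 0.19985797 -0.25111642 -3.14897957] (array([0.585, 0.411, 0.203, 0.025]), 'cur yaw 9.6', 'z', array([-2.3e-03, -8.0e-04, -1.0e+00]))
```

apply_moves(series=[[0,0.6,0.41,0,0],[0,0.6,0.41,0,0],[0,0.6,0.41,0,0],[0,0.6,0.41,0,0],[0,0.6,0.41,0,0]])

```text
t: 11.55
ee_pos: [0.5789, 0.0951, 0.1506]
orientation: [-2.035, -2.393, 0.003]
wrist_force: [1.4, -0.5, -3.2]
opening: 0.257
```

Run:
```python
from h import *
s=bot.read_state(); print(s['ee_pos'],s['opening']*93,s['wrist_force'],plan(.579,.0977,.14,9.5))
p,d=snap('wrist','w7'); cv2.imwrite('pics/w7b.png',cv2.resize(p[90:310,200:450],None,fx=3,fy=2.7,interpolation=cv2.INTER_CUBIC))
```

```text
[0.57888926 0.09510018 0.15056895] 23.859873771214218 [ 1.43112756 -0.53839337 -3.19050314] (array([ 0.051,  0.011,  0.211, -0.053]), 'cur yaw 9.2', 'z', array([-0.0014, -0.0017, -1.    ]))
```

View pics/w7b.png

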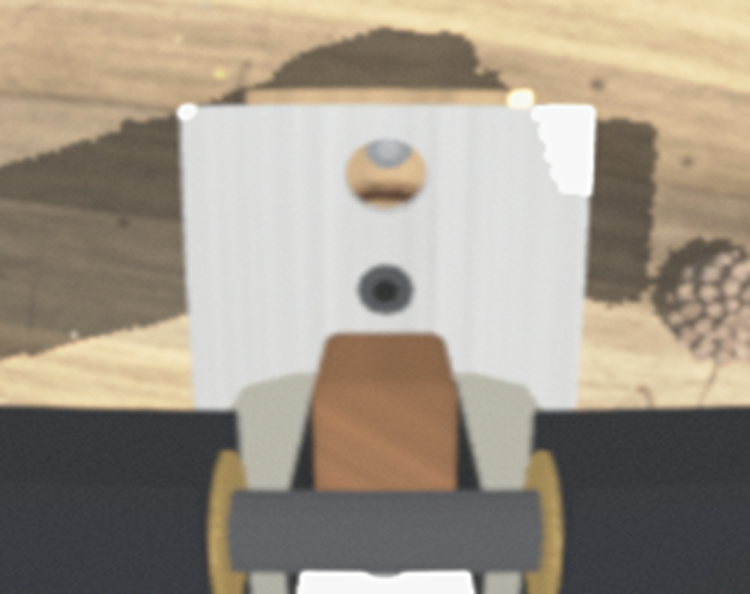

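The wide hole's mouth is at (387,174), with the thick dowel's tip just visible through it at about (388,151). The narrow hole is hidden by the gripper.

```bash
cat > m.py <<'E'
from h import *
def rep(nm,hole,cl,cr,bush,zt,ox,oy,sx,sy,J=np.array([.579,.0977]),yaw=9.5):
    f=lambda p,h:at_z(nm,ox+p[0]/sx,oy+p[1]/sy,h)[:2]
    print('depth',at_d(nm,ox+(bush[0]+40)/sx,oy+bush[1]/sy).round(4),at_d(nm,ox+cl[0]/sx+15,oy+cl[1]/sy+15).round(4),at_d(nm,ox+cr[0]/sx-25,oy+cr[1]/sy+15).round(4))
    w=f(hole,zt);L=f(cl,zt);Rr=f(cr,zt);b=f(bush,zt+.003)
    e=Rr-L; py=np.degrees(np.arctan2(e[1],e[0])); e2=w-b
    r=np.radians(yaw);Y=np.array([-np.sin(r),np.cos(r)]);X=np.array([Y[1],-Y[0]])
    print('width',np.linalg.norm(e),'yaw edge',py,'yaw bush',np.degrees(np.arctan2(-e2[0],e2[1])),'hb',np.linalg.norm(e2))
    for n,p,o in(('hole',w,.046),('edge',(L+Rr)/2,.061),('bush',b,.022)): q=p-J; print(n,p.round(4),'err in jig xy mm',(1e3*np.array([q@X,q@Y-o])).round(2))
E
python3 - <<'E'
from m import *
rep('w7',(387,174),(180,104),(595,105),(386,289),.1416,200,90,3,2.7)
print(at_z('w7',200+388/3,90+151/2.7,.058))
E
```

```text
depth [0.5824 0.12   0.1424] [0.5398 0.1447 0.1426] [0.5947 0.1534 0.1422]
width 0.07888998762190359 yaw edge 9.132195231567835 yaw bush 8.829406565922818 hb 0.02410568284792141
hole [0.571  0.1431] err in jig xy mm [-0.4   0.12]
edge [0.5686 0.1582] err in jig xy mm [-0.24  0.42]
bush [0.5747 0.1193] err in jig xy mm [-0.68  0.01]
[0.57145891 0.14231095 0.058     ]
```

apply_moves(series=[[0,0,0.01,0.5,0],[0,0,0.01,1,0],[0,0,0.01,1.3,0],[0,0,0.01,1.3,0],[0,0,0.01,1.3,0],[0,0,0.01,1.3,0]])

```text
t: 12.2
ee_pos: [0.581, 0.0974, 0.0874]
orientation: [2.032, 2.394, 0.003]
wrist_force: [0.8, -0.2, -3.3]
opening: 0.254
```

Run:
```python
from h import *
s=bot.read_state(); print(s['ee_pos'],s['opening']*93,s['wrist_force'],plan(.579,.0977,.14,9.5)[1:])
p,d=snap('wrist','w8'); q,_=snap('scene','s8')
a=cv2.resize(p[90:260,200:450],None,fx=3,fy=3,interpolation=cv2.INTER_CUBIC)
m=bot.camera_model('scene'); T=np.array(m['world_from_camera']); c=np.linalg.inv(T)@np.array([.579,.0977,.06,1]); u=int(m['cx']+m['fx']*c[0]/-c[2]); v=int(m['cy']-m['fy']*c[1]/-c[2]); print(u,v)
cv2.imwrite('pics/w8b.png',a); cv2.imwrite('pics/s8b.png',cv2.resize(q[v-60:v+60,u-80:u+80],None,fx=5,fy=5,interpolation=cv2.INTER_CUBIC))
```

```text
[0.5809771  0.09739623 0.08737807] 23.610565185361374 [ 0.83862413 -0.18488592 -3.34454011] ('cur yaw 9.3', 'z', array([ 2.6e-03,  7.0e-04, -1.0e+00]))
293 234
```

View pics/w8b.png

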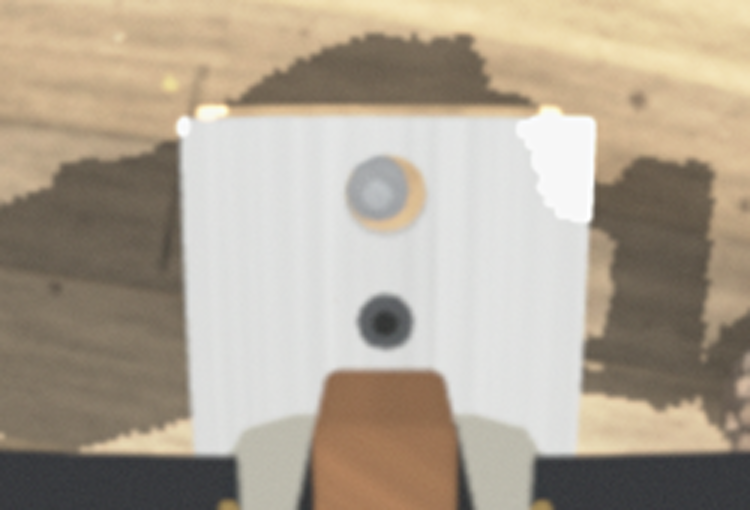

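View pics/s8b.png

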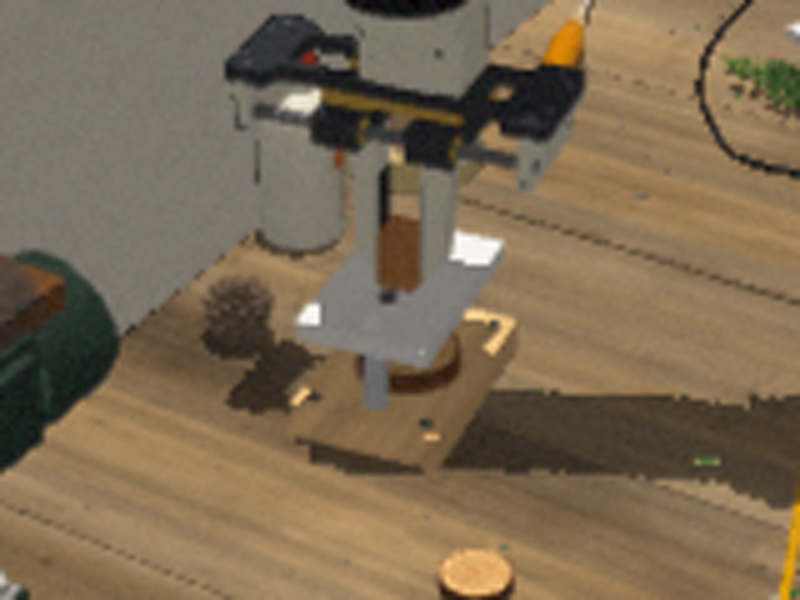

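The dowel tip at (376,190) is left of the wide hole's centre (386,194), so the plate is about 2 mm too far along tool +y. The scene view shows the plate level above the dowels.

Run:
```python
from m import *
rep('w8',(386,194),(181,117),(595,117),(385,321),.0784,200,90,3,3)
t=at_z('w8',200+376/3,90+190/3,.058)[:2]; h=at_z('w8',200+386/3,90+194/3,.0784)[:2]
M=R.from_rotvec(bot.read_state()['orientation']).as_matrix()
print(t,h,M[:2,:2].T@(t-h)/.05, bot.read_state()['ee_pos'])
```

```text
depth [0.5842 0.1225 0.0801] [0.542  0.1467 0.0794] [0.5968 0.1556 0.0791]
width 0.07875546177625276 yaw edge 9.401739512019086 yaw bush 8.903445178188798 hb 0.023965419955329473
hole [0.5729 0.1452] err in jig xy mm [1.79 1.91]
edge [0.5708 0.1604] err in jig xy mm [2.25 2.17]
bush [0.5766 0.1216] err in jig xy mm [1.54 1.95]
[0.57103084 0.14384115] [0.57285477 0.14524856] [-0.0218369  -0.04057262] [0.58082756 0.09749541 0.0873223 ]
```

apply_moves(series=[[0,-0.028,-0.038,0,0],[0,-0.028,-0.038,0.1,0],[0,-0.028,-0.038,0.2,0],[0,-0.028,-0.038,0.3,0],[0,-0.028,-0.038,0.3,0],[0,-0.028,-0.038,0.3,0],[0,-0.028,-0.038,0.3,0]])

```text
t: 13.0
ee_pos: [0.5783, 0.0958, 0.0711]
orientation: [-2.032, -2.396, 0.0]
wrist_force: [-0.1, -0.5, -3.6]
opening: 0.256
```

Run:
```python
from h import *
s=bot.read_state(); print(s['ee_pos'],s['wrist_force'],s['torque'],plan(.579,.0977,.14,9.5)[1:])
p,d=snap('wrist','w9')
cv2.imwrite('pics/w9b.png',cv2.resize(p[90:260,200:450],None,fx=3,fy=3,interpolation=cv2.INTER_CUBIC))
```

```text
[0.57829547 0.09577768 0.07105263] [-0.11873772 -0.46435846 -3.55364394] [-0.04011686 -0.07434088  0.02155518] ('cur yaw 9.4', 'z', array([-2.e-04,  1.e-04, -1.e+00]))
```

View pics/w9b.png

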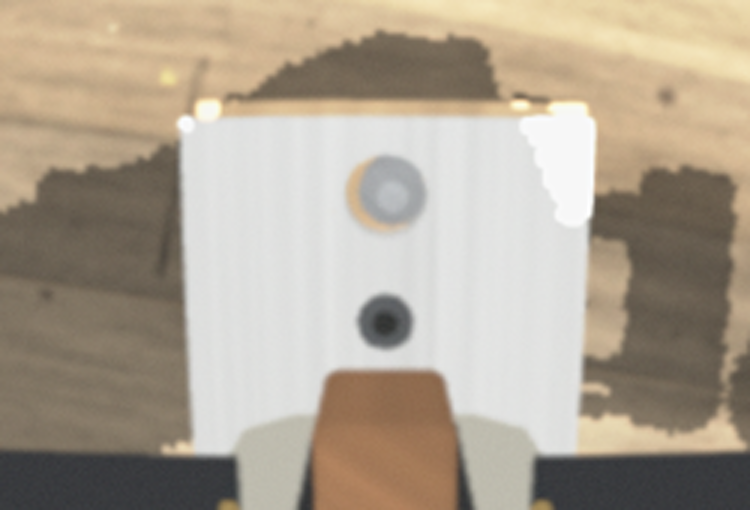

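The dowel tip is now at (392,194) inside the hole centred at (386,194), so about +1 mm along tool y is needed. No contact force is showing.

apply_moves(series=[[0,0,0.02,0.05,0],[0,0,0.02,0.12,0],[0,0,0.02,0.18,0],[0,0,0.02,0.24,0],[0,0,0.02,0.3,0],[0,0,0.02,0.34,0],[0,0,0.02,0.34,0],[0,0,0.02,0.34,0]])

```text
t: 13.85
ee_pos: [0.5794, 0.0959, 0.0541]
orientation: [2.032, 2.396, 0.0]
wrist_force: [-0.2, 0.2, -3.1]
opening: 0.255
```

Run:
```python
from h import *
s=bot.read_state(); print(s['ee_pos'],s['wrist_force'],s['torque'],s['opening'],plan(.579,.0977,.14,9.5)[1:])
```

```text
[0.57937471 0.09586426 0.05408556] [-0.24153489  0.22187715 -3.10039808] [-0.09660738 -0.07191454 -0.02744837] 0.25501549240521426 ('cur yaw 9.4', 'z', array([ 1.e-04,  1.e-04, -1.e+00]))
```

apply_moves(series=[[0,0,0,0.02,0],[0,0,0,0.04,0],[0,0,0,0.04,0],[0,0,0,0.04,0],[0,0,0,0.04,0]], force=60)

```text
t: 14.35
ee_pos: [0.5796, 0.096, 0.053]
orientation: [2.032, 2.395, 0.001]
wrist_force: [-2.1, -1.1, 5.8]
opening: 0.253
```

apply_moves(series=[[0,0,0,0.02,0],[0,0,0,0.03,0],[0,0,0,0.03,0],[0,0,0,0.03,0],[0,0,0,0.03,0]])

```text
t: 14.85
ee_pos: [0.5796, 0.0959, 0.053]
orientation: [2.031, 2.395, 0.001]
wrist_force: [-4.6, -1.2, 14.3]
opening: 0.257
```

apply_moves(series=[[0,0,0,0.01,0],[0,0,0,0.01,0],[0,0,0,0.01,0],[0,0,0,0.01,0],[0,0,0,0.01,0],[0,0,0,0.01,0],[0,0,0,0.01,0],[0,0,0,0.01,0]])

```text
t: 15.65
ee_pos: [0.5797, 0.0959, 0.053]
orientation: [2.031, 2.394, 0.001]
wrist_force: [-4.6, -1.7, 16.3]
opening: 0.253
```

apply_moves(series=[[0,0,0,0,0],[0,0,0,0,0],[0,0,0,0,0],[0,0,0,0,0],[0,0,0,0,0],[0,0,0,0,0],[0,0,0,0,0],[0,0,0,0,0]])

```text
t: 16.45
ee_pos: [0.5796, 0.096, 0.053]
orientation: [2.031, 2.394, 0.001]
wrist_force: [-3.7, -1.5, 16.3]
opening: 0.25
```

Run:
```python
from h import *
s=bot.read_state(); print(s['ee_pos'],s['wrist_force'],s['torque'],s['opening'],plan(.579,.0977,.14,9.5)[1:])
p,d=snap('wrist','w10'); q,_=snap('scene','s10')
for u,v in[(272,140),(272,170),(300,190),(350,190),(355,215),(375,170),(290,215)]: print(at_d('w10',u,v).round(4))
a=cv2.resize(p[90:260,200:450],None,fx=2,fy=2); b=cv2.resize(q[174:294,213:373],None,fx=3,fy=3)
h=max(a.shape[0],b.shape[0]); pad=lambda i:cv2.copyMakeBorder(i,0,h-i.shape[0],0,0,0)
o=np.hstack([pad(a)[:,100:420],pad(b)]); print(o.shape); cv2.imwrite('pics/f.png',o)
```

```text
[0.57961442 0.09596155 0.05299175] [-3.67217919 -1.52553806 16.30285661] [-0.42246411  1.28360452  0.01880643] 0.24984344530272262 ('cur yaw 9.4', 'z', array([ 1.5e-03, -8.0e-04, -1.0e+00]))
[0.5383 0.1472 0.0442]
[0.5408 0.1301 0.0451]
[0.5585 0.1212 0.0456]
[0.587  0.1257 0.0444]
[0.5926 0.1113 0.0444]
[0.5992 0.1396 0.0443]
[0.5547 0.1051 0.0446]
(360, 800, 3)
```

View pics/f.png

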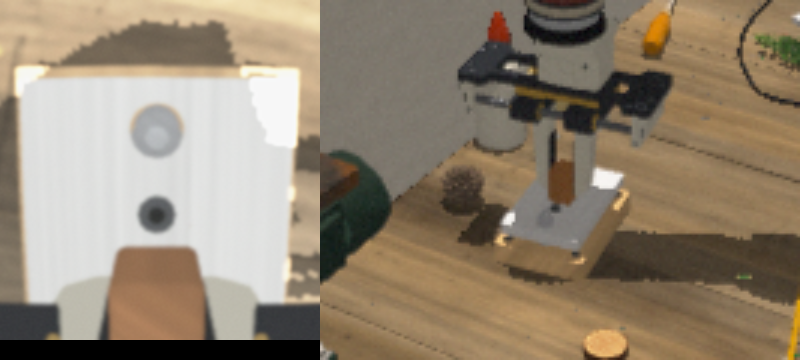

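The thick dowel is through the wide hole. The plate's top reads a level 0.0446 (0.044 expected), and the push is about 19.5 N (16.3 N at the wrist plus about 3.1 N of plate weight). I'm handing it in.

```bash
python3 -c "
from cell import bot
print(bot.sign_off()); s=bot.read_state(); print(s['t'],s['wrist_force'],s['ee_pos'])"
```

```text
the job is handed in; nothing more can be done
None
the job is handed in; nothing more can be done
```

The 60 mm birch disc is in the jig pocket and let go. The drill plate is over the dowels, and I handed in with the gripper still holding it pressed down, at about 16.5 s of the 53 s allowed.

**Last checks:**
- **Disc:** it looked centred in the pocket after release. Just before that its top read about 32.5 mm, against 32 mm when seated.
- **Plate:** its top is level at 44–45.5 mm, about 44.6 mm on average. That puts the underside at about 32.6 mm, inside the 29–34.5 mm limit.
- **Push:** about 19.5 N on the disc, steady over 0.8 s. That is 16.3 N at the wrist plus about 3.1 N for the plate's weight.
- **Dowels:** the thick dowel shows centred in the wide hole. The gripper hid the thin dowel, so I inferred it is in its hole from the plate lying flat and low.
- **Bystanders:** I did not measure the tape, glue bottle and cone again. The arm kept clear of them, and no unexpected contact force showed up.

**Disagreements:**
- A sideways force of about 4 N and a moment of about 1.3 N m remained during the press, so the plate is probably lightly touching a dowel.
- The top camera placed the jig about 3 mm away from where the wrist camera did. I used the wrist camera.

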